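Shut the coffee canister with its three rim clips

ROBOT

A 6-joint arm with a two-finger parallel gripper is mounted at the origin on the work surface. World frame = base frame: x ahead of the robot, y to its left, z up, the work surface at z = 0. Lengths are in mm, angles in rad, forces in N, time in s.
With the tool pointing down it reaches from about 275 to 750 mm from the base axis. Payload 10.2 kg.
Tool frame: the origin (TCP) lies at the very end of the fingers, on their centre line; the grasp point (between the pads) lies 19 mm behind it; z points along the fingers, y is the line along which they close (so a half turn about z gives the same grasp; the last joint's range is limited). The gripper opens to 85 mm and grips with 20 to 120 N. Pads are 22 mm wide; open, the fingers measure 114 mm over their backs; the gripper's body (76 mm by 85 mm) begins 54 mm behind the grasp point. The pads swing forward as they close: fully open they stand 13 mm farther back than shut.
Start: joints at [0.936, 0.313, 1.498, -0, 1.331, -0.223], TCP at [210.149, 481.112, 231.294] pointing down, gripper open.
Joint ranges: [-2.94, 2.94], [-0.97, 2.17], [0.19, 2.56], [-1.23, 4.37], [0.02, 3.11], [-2.88, 2.88]. Speed limits (rad/s): [2.39, 2.39, 3.01, 3.14, 3.14, 3.14].

INTERFACE

Orientations are given as a unit quaternion [w, x, y, z].
In Python, from rig import * gives the robot as it stands. The module is installed in compiled form; this text tells all that it offers.
- The arm moves only by the shell command python3 -m crank 'ROWS' [FORCE]. ROWS is JSON, a list that holds one entry, the list of rows, each a list of 7 numbers: the shift along the tool's x, y, z in units of 25 mm (1.0 is 25 mm), then the turn, a rotation vector about the tool's x, y, z in units of 8 degrees (1.0 is 8 degrees), then the finger opening in mm, from 0 to 85.4. A call has exactly 8 rows; each row shifts and turns the commanded pose from where the row before left it, along the tool's axes as they then stand; what a row does not reach is not made up. A row lasts 1/10 s, in which the tool goes at most 50 mm and 8.59 degrees, less where a joint would pass 70% of its speed; a pose out of reach is approached as far as the arm can. A call is refused whole if a number of a shift passes 1 or a number of a turn 1, either way. A call with a gripper value outside its range is refused whole. The fingers move at their own pace and stop on an object; FORCE is the grip in N (left out, the last holds). Time passes only in rows, so rows that do not move let the fingers close, or fill a call up. It gives the time, the measured TCP pose, the force, the opening and the grip force at its end, in the units of the state.
- sense(): the state, without advancing time (a new reading comes with each control period).
- capture(name): name is "scene" or "side" or "wrist"; returns the picture (480x640x3 uint8, blue, green, red); there is no depth.
- camera_model(name): a dict with "fx", "fy", "cx", "cy" (pixels), "world_from_camera" (4x4, takes a point from camera to world coordinates); the wrist camera has in their place "T_tool_cam" (4x4, takes a point from camera to tool coordinates, whose origin is the TCP and whose axes are the flange's). Camera axes: x right, y up, looking along -z (the intrinsics and any distortion apply to the point x, -y, -z); pixel columns grow to the right and rows downward; lengths in mm; the calibration is good to about 2 mm. A picture is of the moment at which its call begins: read the wrist's pose just before it. camera_model takes no time and is no camera call.
- finish_job(): hands the job in; it is judged then, once.
The state is a dict: "time_s": time; "joints": joint angles; "dq": joint speeds; "tau": joint torques, N m; "eef_pos": TCP position; "ee_rot": TCP orientation; "force": force on the tool from outside, world axes, zero at the start; "wrist_torque": the same for the moment, N m; "grip_width": opening from 0.0 (shut) to 1.0 (fully open); "grip_force": force on a finger pad.
Only numpy, scipy, OpenCV 4.12 (cv2) and the standard library are available. Lean on these libraries where they do the work, as an engineer would, in place of code of your own. Each camera call takes 0.05 s, during which the arm holds its last target. There are 200 camera calls.

TASK

Put the loose lid from the tray on the steel coffee canister, then fold its three black clips over onto the lid rim and press each one fully home, one after another, so that the lid is held down tight on its gasket. Go gently: never push on the canister or its clips with more than 25 N, and do not knock the cups or the tamper about.

Things in the scene. Friction and masses are not known exactly. Their poses are not given: they have to be found in the camera images.
- canister: Round steel canister fixed to the worktop, 120 mm across, rim 85 mm high, mouth 112 mm inside. Origin: centre of its underside, z up. A springy black gasket ring stands 3 mm above the rim (2.5 N per mm, sinks 3 mm at most). Three black clips are hinged around the outside: clip0 on this frame's +x axis, clip1 at +120 degrees, clip2 at -120 degrees (counter-clockwise from above).
- lid: Loose round grey lid, right way up on the tray. Origin: centre of its underside, z up. From below: bevelled plug 105 mm across, 0 to 8 mm; flange 122 mm across, 8 to 14 mm; narrow neck; round black knob 28 mm across, 20 to 44 mm. About 0.16 kg. Loose on the gasket its origin is about 80 mm above the canister's; held down by the clips about 78 mm.
- cup0: White ceramic cup without handle, 66 mm across, 50 mm high, standing on the tray beside the lid. Origin: centre of its underside. To be left alone.
- cup1: Second such cup, standing on the worktop. To be left alone.
- tamper: Steel coffee tamper, 54 mm across, 80 mm high, standing on the worktop, 0.3 kg. To be left alone.
- tray: Aluminium tray, fixed, 250 mm by 170 mm, rim 14 mm high, floor 3 mm thick. Origin: centre of its underside. The lid lies in its -x half, cup0 in its +x half.
- clip0_hinge (a point): Hinge axis of clip0, 70 mm from the canister's axis, 97 mm above the worktop, level and tangential to the rim. Stiff friction hinge: the clip stays where left and takes 3 to 4 N at its end to swing; lead it along its arc, a straight shove can jam it. About 0.1 rad before home its nose (17 mm from the hinge) meets the lid rim and squeezes the gasket: 5 to 8 N, then a hard stop.
- clip0_tip (a point): Free end of clip0, mid-thickness, 36 mm from the hinge. Flap 26 mm wide, 4 mm thick. Starts up, leaning 7 to 25 degrees outward; folds inward over the lid rim. Home: level, tip 97 mm high, 34 mm from the canister's axis. Across its outer (finally upper) face, 30 mm from the hinge, a thumb rib 6 mm wide, 3 to 8 mm high: differs from clip to clip, not known, find by feel.
- clip1_hinge (a point): Hinge axis of clip1, 70 mm from the canister's axis, 97 mm above the worktop, level and tangential to the rim. Stiff friction hinge: the clip stays where left and takes 3 to 4 N at its end to swing; lead it along its arc, a straight shove can jam it. About 0.1 rad before home its nose (17 mm from the hinge) meets the lid rim and squeezes the gasket: 5 to 8 N, then a hard stop.
- clip1_tip (a point): Free end of clip1, mid-thickness, 36 mm from the hinge. Flap 26 mm wide, 4 mm thick. Starts up, leaning 7 to 25 degrees outward; folds inward over the lid rim. Home: level, tip 97 mm high, 34 mm from the canister's axis. Across its outer (finally upper) face, 30 mm from the hinge, a thumb rib 6 mm wide, 3 to 8 mm high: differs from clip to clip, not known, find by feel.
- clip2_hinge (a point): Hinge axis of clip2, 70 mm from the canister's axis, 97 mm above the worktop, level and tangential to the rim. Stiff friction hinge: the clip stays where left and takes 3 to 4 N at its end to swing; lead it along its arc, a straight shove can jam it. About 0.1 rad before home its nose (17 mm from the hinge) meets the lid rim and squeezes the gasket: 5 to 8 N, then a hard stop.
- clip2_tip (a point): Free end of clip2, mid-thickness, 36 mm from the hinge. Flap 26 mm wide, 4 mm thick. Starts up, leaning 7 to 25 degrees outward; folds inward over the lid rim. Home: level, tip 97 mm high, 34 mm from the canister's axis. Across its outer (finally upper) face, 30 mm from the hinge, a thumb rib 6 mm wide, 3 to 8 mm high: differs from clip to clip, not known, find by feel.
Mind the look-alikes: they are no part of the job. Of the things that look like the lid, take the one that is farthest to the robot's right at the start.

How it is judged (in metres and radians):
On the way, in this order (a step that is already met when the one before it is completed fails the run):
1. the lid sits level in the canister's mouth on the gasket (within 5 mm of its axis), all three clips still up (horizontal distance between lid and canister below 0.005 m and angle between lid's own z axis and vertical below 0.05 rad and z of lid in the frame of canister below 0.083 m and z of each of clip0_tip, clip1_tip, clip2_tip in the frame of canister above 0.112 m), for 0.2 s.
2. a first clip is home, the other two are not (((z of clip0_tip in the frame of canister below 0.0985 m and z of each of clip1_tip, clip2_tip in the frame of canister above 0.1 m) or (z of clip1_tip in the frame of canister below 0.0985 m and z of each of clip2_tip, clip0_tip in the frame of canister above 0.1 m) or (z of clip2_tip in the frame of canister below 0.0985 m and z of each of clip0_tip, clip1_tip in the frame of canister above 0.1 m))), for 0.1 s.
3. a second clip is home, the third is not (((z of clip0_tip in the frame of canister above 0.1 m and z of each of clip1_tip, clip2_tip in the frame of canister below 0.0985 m) or (z of clip1_tip in the frame of canister above 0.1 m and z of each of clip2_tip, clip0_tip in the frame of canister below 0.0985 m) or (z of clip2_tip in the frame of canister above 0.1 m and z of each of clip0_tip, clip1_tip in the frame of canister below 0.0985 m))), for 0.1 s.
At the end, for the whole second after the job is handed in: The lid is level in the mouth (within 5 mm of the axis and 0.05 rad), at rest and drawn down on its gasket (origin less than 78.8 mm above the canister's), and all three clips are home: each clip's tip less than 1.5 mm above its hinge height (horizontal distance between lid and canister below 0.005 m and angle between lid's own z axis and vertical below 0.05 rad and z of lid in the frame of canister below 0.0788 m and linear speed of lid below 0.01 m/s and z of each of clip0_tip, clip1_tip, clip2_tip in the frame of canister below 0.0985 m); the robot touches nothing.
It fails at once if the canister or a clip is pushed by the robot with more than 25 N (contact force between any of the fingers, the arm and canister above 25 N).
It fails at once if cup0 is shifted by more than 30 mm or tipped (distance of cup0 from where it was at the start of the episode above 0.03 m or angle between cup0's own z axis and vertical above 0.5 rad).
It fails at once if cup1 is shifted by more than 30 mm or tipped (distance of cup1 from where it was at the start of the episode above 0.03 m or angle between cup1's own z axis and vertical above 0.5 rad).
It fails at once if tamper is shifted by more than 30 mm or tipped (distance of tamper from where it was at the start of the episode above 0.03 m or angle between tamper's own z axis and vertical above 0.5 rad).
It also fails if it takes over 72 s, if anything falls off the work surface, if the arm or the gripper's body presses on something with over 40 N, if the wrist force passes 120 N, or if a joint passes its speed limit or range.

## Working session

There is one attempt and no reset: what is moved stays moved. The work goes in short steps, Python scripts to look and compute and a shell command to move; the robot and the scene stay as the last step left them, time stands still between calls to the robot, and variables do not carry over. Pictures are saved under pics/ and viewed, at most 10 in all, crops included, and the job is handed in when it is done.

```bash
mkdir -p pics
python3 - <<'E'
from rig import *
import cv2,numpy as np
for n in("scene","side"):
    cv2.imwrite(f"pics/{n}0.png",capture(n)); 
    m=camera_model(n);print(n,{k:(np.round(v,3).tolist()) for k,v in m.items()})
m=camera_model("wrist");print({k:(np.round(v,3).tolist()) for k,v in m.items()})
s=sense();print({k:np.round(v,3).tolist() for k,v in s.items()})
E
```

```text
scene {'fx': 565.644, 'fy': 565.644, 'cx': 314.944, 'cy': 235.701, 'world_from_camera': [[-0.466, -0.692, 0.552, 1158.12], [0.885, -0.365, 0.289, 337.093], [0.001, 0.623, 0.782, 987.099], [0.0, 0.0, 0.0, 1.0]]}
side {'fx': 585.194, 'fy': 585.194, 'cx': 318.211, 'cy': 237.905, 'world_from_camera': [[0.995, 0.079, -0.057, 449.038], [-0.095, 0.661, -0.744, -859.259], [-0.022, 0.746, 0.665, 858.379], [0.0, 0.0, 0.0, 1.0]]}
{'fx': 377.636, 'fy': 377.636, 'cx': 321.182, 'cy': 234.651, 'T_tool_cam': [[0.0, 0.955, 0.295, 76.32], [1.0, -0.0, -0.001, -0.082], [-0.001, 0.295, -0.955, -142.215], [0.0, 0.0, 0.0, 1.0]]}
{'time_s': 0.1, 'joints': [0.936, 0.313, 1.498, -0.0, 1.331, -0.223], 'dq': [0.001, -0.002, -0.0, 0.0, -0.001, -0.001], 'tau': [0.002, -41.29, -26.014, -0.0, 0.003, -0.0], 'eef_pos': [210.014, 480.921, 230.798], 'ee_rot': [-0.0, 0.204, 0.979, -0.001], 'force': [0.791, 0.294, 0.949], 'wrist_torque': [0.003, 0.012, -0.024], 'grip_force': 0.0, 'grip_width': 0.998}
```

View pics/scene0.png

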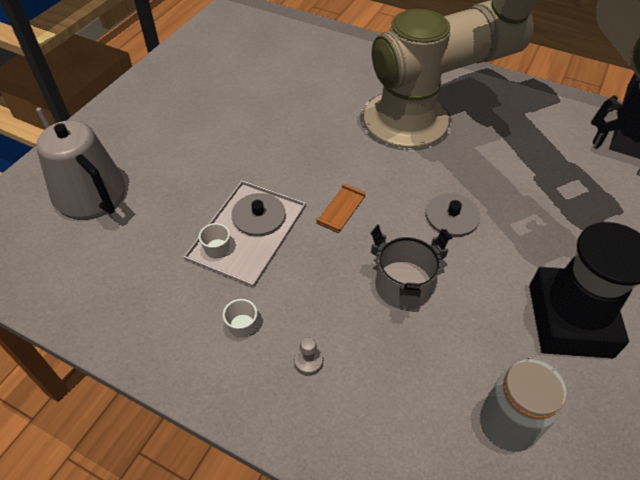

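View pics/side0.png

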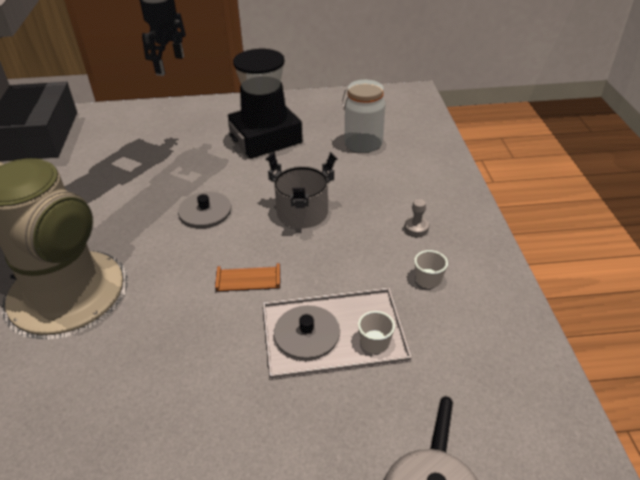

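Scene view: tray lid with its knob at (258,206), decoy lid at (455,208), canister rim around (408,255), and clips at (378,237), (444,242) and (410,292). Side view: tray lid knob at (307,323), decoy at (203,201), canister rim around (301,183), and clips at (273,165), (331,167) and (299,197). The side camera sits at -y, so the tray lid is the one farthest right.

```bash
cat > h.py <<'E'
from rig import *
import cv2,numpy as np
from scipy.spatial.transform import Rotation as R
def rotm(s): q=s["ee_rot"]; return R.from_quat([q[1],q[2],q[3],q[0]]).as_matrix()
def cam(n,s=None):
    m=dict(camera_model(n))
    if n=="wrist":
        T=np.eye(4);T[:3,:3]=rotm(s);T[:3,3]=s["eef_pos"];m["W"]=T@np.array(m["T_tool_cam"])
    else: m["W"]=np.array(m["world_from_camera"])
    return m
def ray(m,p):
    d=np.array([(p[0]-m["cx"])/m["fx"],-(p[1]-m["cy"])/m["fy"],-1.]);d=m["W"][:3,:3]@d
    return m["W"][:3,3],d/np.linalg.norm(d)
def plane(m,p,z): o,d=ray(m,p);return o+d*(z-o[2])/d[2]
def proj(m,X):
    c=np.linalg.inv(m["W"])@np.append(X,1);return np.array([m["cx"]-m["fx"]*c[0]/c[2],m["cy"]+m["fy"]*c[1]/c[2]])
def tri(*mp):
    A=np.zeros((3,3));b=np.zeros(3);O=[]
    for m,p in mp:
        o,d=ray(m,p);P=np.eye(3)-np.outer(d,d);A+=P;b+=P@o;O.append((P,o))
    X=np.linalg.solve(A,b);return X,[round(float(np.linalg.norm(P@(X-o))),1) for P,o in O]
def dark(img,p,r,th=45):
    x,y=map(int,p);m=np.zeros(img.shape[:2],np.uint8)
    m[max(0,y-r):y+r,max(0,x-r):x+r]=(img.max(2)<th)[max(0,y-r):y+r,max(0,x-r):x+r]
    n,l,st,c=cv2.connectedComponentsWithStats(m)
    k=1+np.argmax(st[1:,4]);return c[k],st[k]
E
python3 - <<'E'
from h import *
a,b=cv2.imread("pics/scene0.png"),cv2.imread("pics/side0.png");A,B=cam("scene"),cam("side")
for n,p,q in(("knob",(258,207),(307,324)),("decoy",(455,208),(203,201)),):
    c1,s1=dark(a,p,14);c2,s2=dark(b,q,14);print(n,c1,c2,s1,s2,tri((A,c1),(B,c2)))
for n,p,q in(("clipP",(375,230),(331,158)),("clipP2",(375,230),(271,157)),("clipP3",(375,230),(299,192)),("clipQ",(446,234),(271,157)),("clipQ2",(446,234),(299,192)),("clipR",(410,288),(331,158)),("rim",(408,253),(301,183)),
  ("cup0",(214,237),(376,326)),("cup1",(241,315),(430,262)),("tamp",(308,344),(419,205))):
    X=tri((A,p),(B,q));print(n,np.round(X[0]),X[1])
E
```

```text
knob [257.38961039 207.61038961] [306.01428571 324.11428571] [252 200  12  16 154] [300 315  13  19 210] (array([ 474.62977669, -167.81537609,   32.93083962]), [0.3, 0.3])
decoy [454.18987342 208.03797468] [202.9379845  201.96899225] [448 201  13  15 158] [198 195  11  15 129] (array([267.55100125, 223.12508905,  30.04009862]), [0.5, 0.5])
clipP [548. 131. 195.] [9.2, 9.2]
clipP2 [466. 135. 167.] [41.3, 41.3]
clipP3 [484. 114. 122.] [2.8, 2.8]
clipQ [431. 242. 127.] [1.6, 1.6]
clipQ2 [453. 219.  86.] [50.6, 50.6]
clipR [569. 228. 119.] [3.9, 3.9]
rim [489. 187.  94.] [6.4, 6.4]
cup0 [ 598. -198.   47.] [0.2, 0.2]
cup1 [732. -47.  44.] [0.3, 0.3]
tamp [740. 102.  71.] [1.6, 1.6]
```

```bash
python3 -m crank '[[[-0.93,-0.38,0,0,0,0,60],[-0.93,-0.38,0,0,0,0,60],[-0.93,-0.38,0,0,0,0,60],[-0.93,-0.38,0,0,0,0,60],[-0.93,-0.38,0,0,0,0,60],[-0.93,-0.38,0,0,0,0,60],[-0.93,-0.38,0,0,0,0,60],[-0.93,-0.38,0,0,0,0,60]]]' 40
python3 -m crank '[[[-0.93,-0.38,0,0,0,0,60],[-0.93,-0.38,0,0,0,0,60],[-0.93,-0.38,0,0,0,0,60],[-0.93,-0.38,0,0,0,0,60],[-0.93,-0.38,0,0,0,0,60],[-0.93,-0.38,0,0,0,0,60],[-0.93,-0.38,0,0,0,0,60],[0,0,0,0,0,0,60]]]'
python3 - <<'E'
from h import *
s=sense();i=capture("wrist");cv2.imwrite("pics/w1.png",i);import json;json.dump({k:np.array(v).tolist() for k,v in s.items()},open("w1.json","w"));print(s["eef_pos"],s["time_s"])
E
```

```text
time_s: 0.9
eef_pos: [350.7, 336.1, 231.0]
ee_rot: [-0.0, 0.204, 0.979, -0.0]
force: [0.6, 0.4, 0.8]
grip_width: 0.703
grip_force: 0.0
time_s: 1.7
eef_pos: [474.0, 209.2, 230.7]
ee_rot: [-0.0, 0.206, 0.979, -0.0]
force: [-0.1, -0.7, 0.4]
grip_width: 0.702
grip_force: 0.0
[474.02870681 209.15149121 230.72938187] 1.7
```

View pics/w1.png

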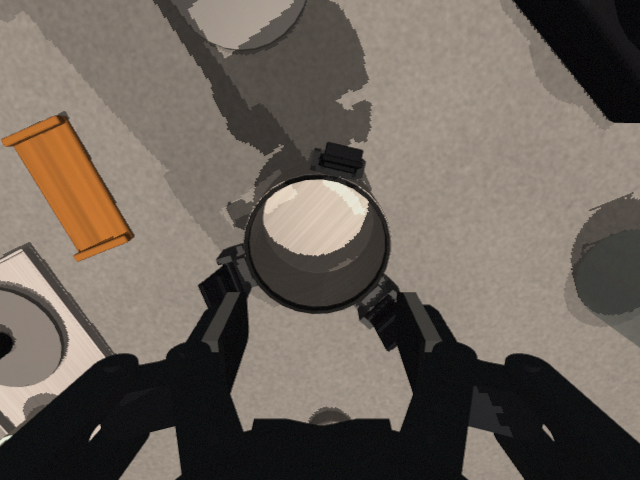

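The canister ring is centred near (318,243). The back clip is at (340,155), and the other two, at (222,280) and (378,310), are partly hidden by the fingers. A second view from farther back comes next.

```bash
python3 -m crank '[[[-0.8,-0.2,0,0,0,0,60],[-0.8,-0.2,0,0,0,0,60],[-0.8,-0.2,0,0,0,0,60],[-0.8,-0.2,0,0,0,0,60],[0,0,0,0,0,0,60],[0,0,0,0,0,0,60],[0,0,0,0,0,0,60],[0,0,0,0,0,0,60]]]'
cat > ring.py <<'E'
from h import *
import json
from scipy.optimize import least_squares
def ringpts(img,c,r0,r1,th=40):
    P=[]
    for a in np.radians(np.arange(0,360,3)):
        rr=np.arange(r0,r1,.5);xy=np.c_[c[0]+rr*np.cos(a),c[1]+rr*np.sin(a)].astype(np.float32)
        v=cv2.remap(img.max(2).astype(np.float32),xy[None,:,0],xy[None,:,1],cv2.INTER_LINEAR)[0]
        k=np.where(v<th)[0]
        if len(k): P.append(xy[k[0]])
    return np.array(P)
def circ(m,P,z):
    Q=np.array([plane(m,p,z)[:2] for p in P])
    f=lambda t:np.hypot(Q[:,0]-t[0],Q[:,1]-t[1])-t[2]
    r=least_squares(f,[*Q.mean(0),58],loss="soft_l1",f_scale=.5);return r.x,np.median(abs(r.fun))
E
python3 - <<'E'
from ring import *
s=sense();i=capture("wrist");cv2.imwrite("pics/w2.png",i);json.dump({k:np.array(v).tolist() for k,v in s.items()},open("w2.json","w"));print(s["eef_pos"],s["time_s"])
X0=np.array([490,190,88.])
for n in("w1","w2"):
    s=json.load(open(n+".json"));m=cam("wrist",s);i=cv2.imread(f"pics/{n}.png");c=proj(m,X0) if n=="w2" else np.array((318,243.))
    r=60*377/ (m["W"][2,3]-88); P=ringpts(i,c,r*.75,r*1.25);print(n,c,len(P),cv2.fitEllipse(P))
    for z in(80,88,96):print(z,circ(m,P,z))
E
```

```text
time_s: 2.55
eef_pos: [537.4, 161.3, 231.5]
ee_rot: [0.0, 0.204, 0.979, 0.0]
force: [-0.1, 0.6, 0.3]
grip_width: 0.705
grip_force: 0.0
[537.42053219 161.33068434 231.48028377] 2.55
w1 [318. 243.] 120 ((316.8066101074219, 241.7895050048828), (128.5030059814453, 136.02586364746094), 92.99382781982422)
80 (array([493.82574574, 196.70143782,  55.47989134]), np.float64(0.16649668717866817))
88 (array([491.37881632, 197.88076113,  53.96514525]), np.float64(0.1618514431848901))
96 (array([488.93187762, 199.06009497,  52.45039576]), np.float64(0.15741045586491964))
w2 [330.83014738 148.31328012] 120 ((340.72235107421875, 144.6752471923828), (145.50997924804688, 149.82550048828125), 17.600547790527344)
80 (array([494.04370011, 196.63341623,  55.40204369]), np.float64(0.11557179135652618))
88 (array([493.31791515, 196.49960895,  53.89292898]), np.float64(0.11242109200285455))
96 (array([492.59213535, 196.36580354,  52.38381378]), np.float64(0.10927035670805552))
```

View pics/w2.png

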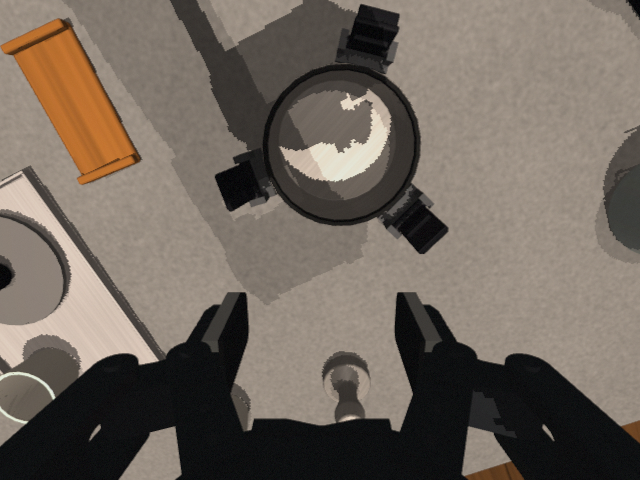

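The ring is centred at (341,145), and the three clips are all in view at (373,30), (238,186) and (418,226). Next I'll take the clip directions and move to the lid, keeping the tool's yaw so that camera bias cancels.

Run:
```python
from ring import *
s=json.load(open("w2.json"));m=cam("wrist",s);i=cv2.imread("pics/w2.png");C=np.array([493.3,196.7])
for p in((373,30),(238,186),(420,228)):
    c,st=dark(i,p,27,32)
    for z in(110,122):
        d=plane(m,c,z)[:2]-C;print(c,st,z,np.degrees(np.arctan2(d[1],d[0])),np.hypot(*d))
# scene/side ring check
A,B=cam("scene"),cam("side")
Rm=rotm(s);d=np.array([474.6,-167.8,231.])-np.array(s["eef_pos"]);print("to lid tool units",Rm.T@d/25, Rm[:,0],Rm[:,1])
```

```text
[370.17938264  33.39487478] [ 346    5   53   52 1717] 110 143.94784519532809 74.279117940238
[370.17938264  33.39487478] [ 346    5   53   52 1717] 122 144.64824037496757 71.72370214266186
[240.87573964 182.31420118] [ 215  159   50   52 1690] 110 -96.79758244634473 74.01211643610411
[240.87573964 182.31420118] [ 215  159   50   52 1690] 122 -97.72012686466903 71.01763385463798
[419.10353535 225.81565657] [ 393  201   54   53 1584] 110 23.30166349624319 77.42550153256452
[419.10353535 225.81565657] [ 393  201   54   53 1584] 122 23.50501932690992 72.73047963635285
to lid tool units [ -2.95339533 -13.07344577   0.01798635] [-9.16810341e-01  3.99322921e-01 -6.10010075e-05] [3.99322913e-01 9.16810340e-01 1.07481868e-04]
```

```bash
python3 -m crank '[[[-0.37,-0.98,0,0,0,0,60],[-0.37,-0.98,0,0,0,0,60],[-0.37,-0.98,0,0,0,0,60],[-0.37,-0.98,0,0,0,0,60],[-0.37,-0.98,0,0,0,0,60],[-0.37,-0.98,0,0,0,0,60],[-0.37,-0.98,0,0,0,0,60],[-0.37,-0.98,0,0,0,0,60]]]' >/dev/null
python3 -m crank '[[[-0.37,-0.98,0.5,0,0,0,60],[-0.37,-0.98,0.5,0,0,0,60],[-0.37,-0.98,0.5,0,0,0,60],[-0.37,-0.98,0.5,0,0,0,60],[-0.37,-0.98,0.5,0,0,0,60],[-0.37,-0.98,0.3,0,0,0,60],[0,0,0,0,0,0,60],[0,0,0,0,0,0,60]]]'
python3 - <<'E'
from ring import *
s=sense();i=capture("wrist");cv2.imwrite("pics/w3.png",i);json.dump({k:np.array(v).tolist() for k,v in s.items()},open("w3.json","w"));print(s["eef_pos"],s["time_s"])
m=cam("wrist",s);p=proj(m,[474.6,-167.8,40]);print(p,dark(i,p,40,35))
E
```

```text
time_s: 4.2
eef_pos: [519.3, -205.3, 161.3]
ee_rot: [-0.0, 0.205, 0.979, 0.0]
force: [0.3, 0.1, -0.0]
grip_width: 0.701
grip_force: 0.0
[ 519.32762182 -205.30496891  161.32945499] 4.2
[344.95494459 149.23235   ] (array([346.28500707, 150.16760962]), array([ 326,  129,   42,   43, 1414], dtype=int32))
```

View pics/w3.png

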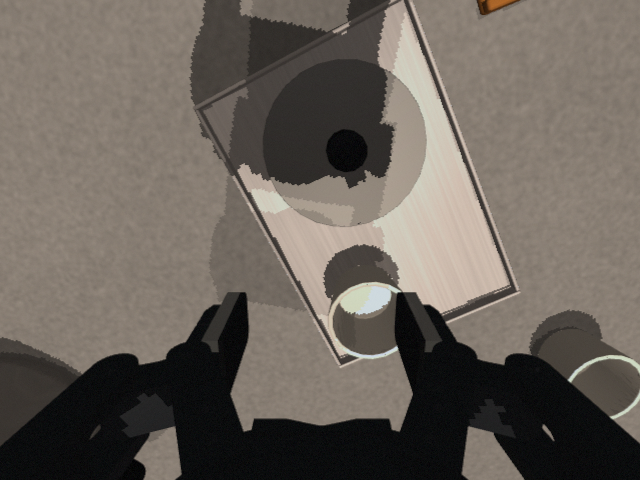

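The lid flange spans x 263–426 and y 59–227, with the knob at (346,150). Cup0 at (368,320) is well clear of it.

Run:
```python
from ring import *
s=json.load(open("w3.json"));m=cam("wrist",s);i=cv2.imread("pics/w3.png")
g=cv2.GaussianBlur(i,(3,3),0).astype(np.float32);c=(344.5,143);P=[]
for a in np.radians(np.arange(0,360,3)):
    rr=np.arange(76,92,.5);xy=np.c_[c[0]+rr*np.cos(a),c[1]+rr*np.sin(a)].astype(np.float32)
    v=cv2.remap(g,xy[None,:,0],xy[None,:,1],cv2.INTER_LINEAR)[0].sum(1);d=abs(v[4:]-v[:-4]);P.append(xy[np.argmax(d)+2])
for z in(11,14,17,20):print(z,circ(m,P,z))
k=dark(i,(346,150),40,35)[0]
for z in (40,47):print("knob",plane(m,k,z))
a,b=cv2.imread("pics/scene0.png"),cv2.imread("pics/side0.png");A,B=cam("scene"),cam("side")
k1,_=dark(a,(258,207),14);k2,_=dark(b,(307,324),14)
print("scene z37",plane(A,k1,37),"side",plane(B,k2,37))
# all 3-view
print(tri((A,k1),(B,k2),(m,k)))
```

```text
11 (array([ 476.2420727 , -167.23353738,   61.96834915]), np.float64(0.12406800944913954))
14 (array([ 475.96660778, -167.31148235,   61.33292007]), np.float64(0.1228754481713139))
17 (array([ 475.69114324, -167.38942756,   60.69749161]), np.float64(0.12168260211619497))
20 (array([ 475.41567906, -167.46737304,   60.06206377]), np.float64(0.12048945692446367))
knob [ 475.54142374 -167.20676289   40.        ]
knob [ 474.84678339 -167.40954202   47.        ]
scene z37 [ 477.22903867 -165.58447763   37.        ] side [ 474.74184713 -171.44245314   37.        ]
(array([ 475.2852246 , -167.45162463,   33.2602688 ]), [0.6, 0.8, 1.0])
```

```bash
python3 -m crank '[[[0.55,0.17,0.4,0,0,0,60],[0.55,0.17,0.4,0,0,0,60],[0.55,0.17,0.4,0,0,0,60],[0.56,0.18,0.4,0,0,0,60],[0,0,0.8,0,0,0,60],[0,0,0.8,0,0,0,60],[0,0,0.6,0,0,0,60],[0,0,0,0,0,0,60]]]'
```

```text
time_s: 5.05
eef_pos: [475.1, -166.2, 65.3]
ee_rot: [-0.001, 0.204, 0.979, 0.001]
force: [-0.7, 0.6, 0.4]
grip_width: 0.707
grip_force: 0.0
```

```bash
python3 -m crank '[[[-0.03,-0.04,0.5,0,0,0,60],[0,0,0.5,0,0,0,60],[0,0,0.5,0,0,0,60],[0,0,0.31,0,0,0,60],[0,0,0,0,0,0,20],[0,0,0,0,0,0,20],[0,0,0,0,0,0,20],[0,0,0,0,0,0,20]]]' 40
python3 -m crank '[[[0,0,0,0,0,0,20],[0,0,0,0,0,0,20],[0,0,-0.2,0,0,0,20],[0,0,-0.6,0,0,0,20],[0,0,-0.9,0,0,0,20],[0,0,-0.9,0,0,0,20],[0,0,-0.9,0,0,0,20],[0,0,-0.9,0,0,0,20]]]'
```

```text
time_s: 5.85
eef_pos: [476.2, -169.0, 21.4]
ee_rot: [0.0, 0.204, 0.979, -0.0]
force: [-0.7, 0.6, 0.6]
grip_width: 0.314
grip_force: 39.6
time_s: 6.65
eef_pos: [475.7, -168.7, 132.0]
ee_rot: [-0.0, 0.204, 0.979, 0.0]
force: [-0.3, 0.3, -1.4]
grip_width: 0.313
grip_force: 39.6
```

```bash
python3 -m crank '[[[0.3,0.8,-0.5,0,0,0,20],[0.37,0.97,-0.5,0,0,0,20],[0.37,0.97,-0.5,0,0,0,20],[0.37,0.97,-0.5,0,0,0,20],[0.37,0.97,-0.5,0,0,0,20],[0.37,0.97,-0.2,0,0,0,20],[0.37,0.97,0,0,0,0,20],[0.37,0.97,0,0,0,0,20]]]'
python3 -m crank '[[[0.37,0.97,0,0,0,0,20],[0.37,0.97,0,0,0,0,20],[0.37,0.97,0,0,0,0,20],[0.37,0.97,0,0,0,0,20],[0.37,0.97,0,0,0,0,20],[0.37,0.97,0,0,0,0,20],[0,0,0,0,0,0,20],[0,0,0,0,0,0,20]]]'
python3 - <<'E'
from ring import *
s=sense();i=capture("wrist");cv2.imwrite("pics/w4.png",i);json.dump({k:np.array(v).tolist() for k,v in s.items()},open("w4.json","w"));print(s["eef_pos"],s["time_s"])
E
```

```text
time_s: 7.45
eef_pos: [485.4, 35.0, 198.8]
ee_rot: [-0.0, 0.204, 0.979, -0.0]
force: [0.6, 0.5, -1.1]
grip_width: 0.312
grip_force: 39.6
time_s: 8.25
eef_pos: [492.7, 189.5, 198.4]
ee_rot: [-0.0, 0.204, 0.979, -0.0]
force: [-0.8, 0.1, -1.0]
grip_width: 0.311
grip_force: 39.8
[492.74168111 189.52189898 198.38699984] 8.25
```

View pics/w4.png

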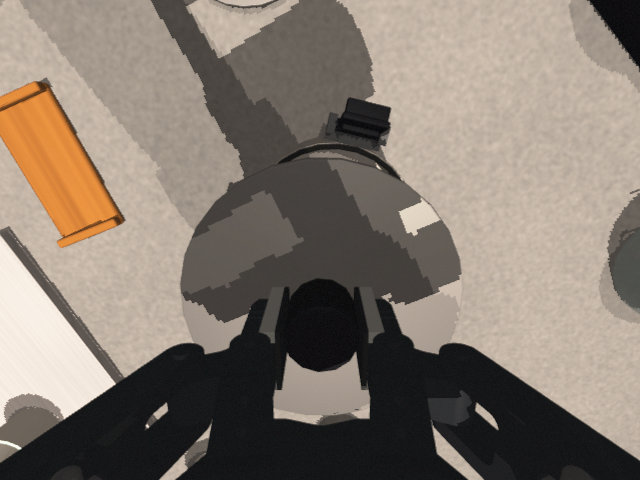

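The lid is held level: its flange spans x 180–462 with the top edge at y 157, and the knob is between the pads at (320,325). I'll measure where the lid sits relative to the TCP.

Run:
```python
from ring import *
s=json.load(open("w4.json"));m=cam("wrist",s);i=cv2.imread("pics/w4.png")
g=cv2.GaussianBlur(i,(3,3),0).astype(np.float32);P=[];zf=s["eef_pos"][2]-4
T=np.array(s["eef_pos"]);Rm=rotm(s)
for a in np.radians(np.arange(0,360,2)):
    if abs(np.degrees(a)-180)>178 : pass
    b=np.array([np.cos(a),np.sin(a),0])
    if b@Rm[:,0]<-0.1: continue
    rr=np.arange(55,67,.25);W=T+rr[:,None]*b+[0,0,0];W[:,2]=zf
    xy=np.array([proj(m,w) for w in W]).astype(np.float32)
    v=cv2.remap(g,xy[None,:,0],xy[None,:,1],cv2.INTER_LINEAR)[0].sum(1);d=abs(v[6:]-v[:-6]);k=np.argmax(d)
    if d[k]>40:P.append(xy[k+3])
for z in(zf-3,zf,zf+3):
    t,e=circ(m,P,z);o=np.array([t[0]-T[0],t[1]-T[1],0]);print(len(P),z,t,e,"tool off",Rm.T@o)
print("move to canister, from",T)
```

```text
90 191.38699983874292 [490.08335409 190.5678144   60.33588392] 0.6400050154936707 tool off [ 2.85483334e+00 -1.02791275e-01  1.46413448e-03]
90 194.38699983874292 [488.72876954 191.1595974   59.12194908] 0.6276171097803953 tool off [ 4.33304290e+00 -1.01241347e-01  2.18962297e-03]
90 197.38699983874292 [487.37419329 191.7513769   57.90802196] 0.6160289431795327 tool off [ 5.81124345e+00 -9.96913251e-02  2.91510698e-03]
move to canister, from [492.74168111 189.52189898 198.38699984]
```

```bash
python3 -m crank '[[[0.02,0.13,0.3,0,0,0,20],[0.025,0.13,0.5,0,0,0,20],[0,0,0.6,0,0,0,20],[0,0,0.6,0,0,0,20],[0,0,0.6,0,0,0,20],[0,0,0.6,0,0,0,20],[0,0,0.2,0,0,0,20],[0,0,0,0,0,0,20]]]'
python3 - <<'E'
from ring import *
s=sense();A=capture("scene");B=capture("side");print(s["eef_pos"],s["time_s"])
cv2.imwrite("pics/c5.png",np.hstack([cv2.resize(A[170:330,320:480],(400,400),interpolation=2),cv2.resize(B[120:260,230:370],(400,400),interpolation=2)]))
E
```

```text
time_s: 9.1
eef_pos: [494.2, 195.7, 112.6]
ee_rot: [-0.001, 0.205, 0.979, -0.0]
force: [0.2, 0.4, -0.9]
grip_width: 0.312
grip_force: 39.8
[494.21223191 195.66555135 112.55232909] 9.1
```

View pics/c5.png

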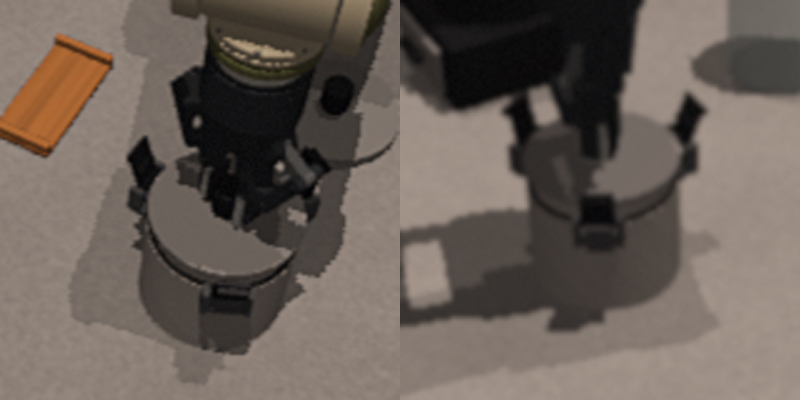

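Both views show the lid level just above the mouth, centred between the upright clips. I'll lower it gently.

```bash
python3 -m crank '[[[0,0,0.12,0,0,0,20],[0,0,0.12,0,0,0,20],[0,0,0.1,0,0,0,20],[0,0,0.08,0,0,0,20],[0,0,0.06,0,0,0,20],[0,0,0.04,0,0,0,20],[0,0,0,0,0,0,20],[0,0,0,0,0,0,20]]]'
```

```text
time_s: 10.0
eef_pos: [494.7, 195.9, 100.6]
ee_rot: [0.0, 0.204, 0.979, 0.0]
force: [-0.0, -0.6, -2.5]
grip_width: 0.314
grip_force: 39.8
```

```bash
python3 -m crank '[[[0,0,0.04,0,0,0,20],[0,0,0.04,0,0,0,20],[0,0,0.02,0,0,0,20],[0,0,0,0,0,0,20],[0,0,0,0,0,0,20],[0,0,0,0,0,0,20],[0,0,0,0,0,0,20],[0,0,0,0,0,0,20]]]'
```

```text
time_s: 10.8
eef_pos: [494.7, 195.9, 98.1]
ee_rot: [0.0, 0.204, 0.979, 0.0]
force: [-0.5, -0.5, -0.3]
grip_width: 0.307
grip_force: 39.9
```

```bash
python3 -m crank '[[[0,0,0,0,0,0,48],[0,0,0,0,0,0,48],[0,0,0,0,0,0,48],[0,0,-0.3,0,0,0,48],[0,0,-0.8,0,0,0,48],[0,0,-0.9,0,0,0,48],[-0.3,0,-0.9,0,0,0,48],[-0.6,0,-0.9,0,0,0,48]]]'
python3 -m crank '[[[-0.7,0,-0.5,0,0,0,40],[-0.7,0,-0.5,0,0,0,30],[-0.5,0,-0.3,0,0,0,0],[0,0,0,0,0,0,0],[0,0,0,0,0,0,0],[0,0,0,0,0,0,0],[0,0,0,0,0,0,0],[0,0,0,0,0,0,0]]]'
python3 - <<'E'
from ring import *
s=sense();i=capture("wrist");cv2.imwrite("pics/w6.png",i);json.dump({k:np.array(v).tolist() for k,v in s.items()},open("w6.json","w"));print(s["eef_pos"],s["time_s"],s["force"])
E
```

```text
time_s: 11.6
eef_pos: [515.0, 187.2, 194.8]
ee_rot: [0.0, 0.204, 0.979, 0.0]
force: [0.4, -0.4, 0.6]
grip_width: 0.557
grip_force: 0.0
time_s: 12.4
eef_pos: [558.4, 168.1, 225.4]
ee_rot: [-0.0, 0.204, 0.979, -0.0]
force: [-0.7, 0.9, 0.3]
grip_width: 0.001
grip_force: 0.0
[558.44579285 168.11036241 225.4432266 ] 12.4 [-0.65060508  0.87853088  0.28114758]
```

View pics/w6.png

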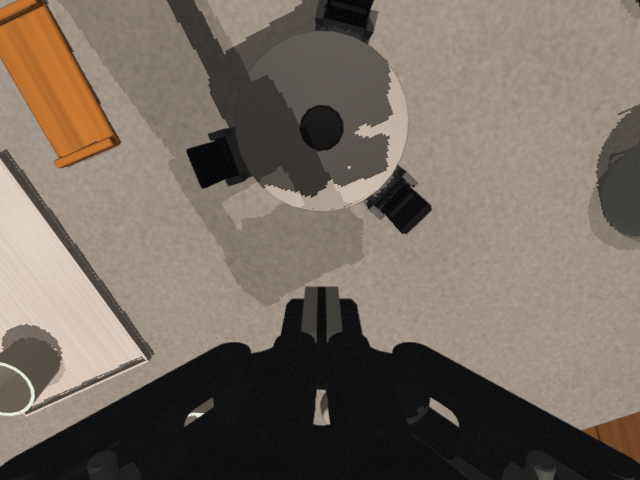

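The lid is seated: its flange spans x 236–408 and y 30–211, with the knob at (322,128). All three clips are up, at (346,10), (215,162) and (405,207), and the fingers are shut. A numeric check of the seat follows, plus where to start on the clips.

Run:
```python
from ring import *
s=json.load(open("w6.json"));m=cam("wrist",s);i=cv2.imread("pics/w6.png")
g=cv2.GaussianBlur(i,(3,3),0).astype(np.float32);c=(322,120.5);P=[]
for a in np.radians(np.arange(0,360,3)):
    rr=np.arange(80,98,.5);xy=np.c_[c[0]+rr*np.cos(a),c[1]+rr*np.sin(a)].astype(np.float32)
    v=cv2.remap(g,xy[None,:,0],xy[None,:,1],cv2.INTER_LINEAR)[0].sum(1);d=abs(v[4:]-v[:-4]);P.append(xy[np.argmax(d)+2])
for z in(91,94,97):print(z,circ(m,P,z))
k=dark(i,(322,128),30,35)[0];print("knob",k,plane(m,k,123))
C=np.array([493.1,196.6]);Rm=rotm(s);T=np.array(s["eef_pos"])
for p in((345,10),(215,162),(403,207)):
    c2,st=dark(i,p,26,32)
    for z in (112,118,124):
        d=plane(m,c2,z)[:2]-C;print(c2,st[2:],z,np.degrees(np.arctan2(d[1],d[0])).round(1),np.hypot(*d).round(1))
```

```text
91 (array([493.73251505, 196.31038788,  60.67499147]), np.float64(0.3107999526652243))
94 (array([493.67544146, 196.33463094,  60.01705364]), np.float64(0.30715478576074773))
97 (array([493.61836722, 196.35887234,  59.35911463]), np.float64(0.30350905246982407))
knob [321.03569068 127.54130866] [493.67075041 196.4249912  123.        ]
[348.20680628  12.79581152] [  52   36 1146] 112 142.4 67.4
[348.20680628  12.79581152] [  52   36 1146] 118 142.4 65.9
[348.20680628  12.79581152] [  52   36 1146] 124 142.4 64.5
[215.41855561 161.33632051] [  52   52 1897] 112 -95.8 74.0
[215.41855561 161.33632051] [  52   52 1897] 118 -95.9 72.3
[215.41855561 161.33632051] [  52   52 1897] 124 -96.0 70.5
[402.55759494 205.70696203] [  52   52 1580] 112 23.3 77.4
[402.55759494 205.70696203] [  52   52 1580] 118 23.4 75.5
[402.55759494 205.70696203] [  52   52 1580] 124 23.5 73.6
```

```bash
python3 -m crank '[[[-0.07,0.84,0.3,0,0,0,0],[-0.07,0.84,0.3,0,0,0,0],[-0.08,0.84,0.3,0,0,0,0],[-0.08,0.85,0.3,0,0,0,0],[0,0,0.3,0,0,-0.98,0],[0,0,0.3,0,0,-0.98,0],[0,0,0.3,0,0,-0.98,0],[0,0,0.3,0,0,-0.98,0]]]'
python3 -m crank '[[[0,0,0.3,0,0,-0.98,0],[0,0,0.3,0,0,-0.98,0],[0,0,0,0,0,0,0],[0,0,0,0,0,0,0],[0,0,0,0,0,0,0],[0,0,0,0,0,0,0],[0,0,0,0,0,0,0],[0,0,0,0,0,0,0]]]'
cat > uv.py <<'E'
import sys
from h import *
a=np.radians(float(sys.argv[1]));C=np.array([493.4,196.5]);s=sense();T=np.array(s["eef_pos"]);e=np.array([np.cos(a),np.sin(a)]);d=T[:2]-C
Rm=rotm(s);print("axis u",(70-d@e).round(2),"tang",(d@[-e[1],e[0]]).round(2),"v",(T[2]-97).round(2),"xyaw",np.degrees(np.arctan2(Rm[1,0],Rm[0,0])).round(2),"tilt",Rm[:2,2].round(3),"t",s["time_s"],"F",np.round(s["force"],1))
E
python3 uv.py 23.5
```

```text
time_s: 13.25
eef_pos: [599.2, 242.2, 165.1]
ee_rot: [-0.0, -0.071, 0.998, 0.0]
force: [-0.2, 0.0, 0.3]
grip_width: -0.003
grip_force: 0.0
time_s: 14.05
eef_pos: [599.4, 242.1, 150.7]
ee_rot: [0.0, -0.203, 0.979, 0.0]
force: [0.6, 0.1, -0.9]
grip_width: 0.001
grip_force: 0.0
axis u -45.41 tang -0.45 v 53.68 xyaw -156.58 tilt [0. 0.] t 14.05 F [ 0.6  0.1 -0.9]
```

```bash
python3 -m crank '[[[0,0,0.4,0,0,0,0],[0,0,0.5,0,0,0,0],[0,0,0.4,0,0,0,0],[0.1,0.02,0.17,0,0,0,0],[0.28,0,0,0,0,0,0],[0.28,0,0,0,0,0,0],[0.28,0,0,0,0,0,0],[0.26,0,0,0,0,0,0]]]' 
python3 uv.py 23.5
```

```text
time_s: 14.85
eef_pos: [572.9, 230.8, 116.0]
ee_rot: [0.003, -0.203, 0.979, 0.0]
force: [5.1, 2.6, 3.5]
grip_width: 0.002
grip_force: 2.7
axis u -16.56 tang -0.19 v 19.0 xyaw -156.56 tilt [0.006 0.002] t 14.85 F [5.1 2.6 3.5]
```

```bash
python3 -m crank '[[[0.1,0,0,0,0,0,0],[0.1,0,0,0,0,0,0],[0.1,0,0,0,0,0,0],[0.1,0,0,0,0,0,0],[0.1,0,0.02,0,0,0,0],[0.08,0,0.02,0,0,0,0],[0.05,0,0.02,0,0,0,0],[0,0,0,0,0,0,0]]]' 
python3 uv.py 23.5
```

```text
time_s: 15.65
eef_pos: [557.0, 224.2, 111.8]
ee_rot: [-0.0, -0.203, 0.979, -0.0]
force: [4.2, 0.1, -2.0]
grip_width: -0.0
grip_force: 1.9
axis u 0.66 tang 0.03 v 14.79 xyaw -156.55 tilt [-0.001 -0.   ] t 15.65 F [ 4.2  0.1 -2. ]
```

```bash
python3 -m crank '[[[0.05,0,0.03,0,0,0,0],[0.05,0,0.04,0,0,0,0],[0.05,0,0.05,0,0,0,0],[0.04,0,0.05,0,0,0,0],[0.04,0,0.06,0,0,0,0],[0.03,0,0.05,0,0,0,0],[0.02,0,0.03,0,0,0,0],[0,0,0,0,0,0,0]]]' 
python3 uv.py 23.5
```

```text
time_s: 16.45
eef_pos: [551.1, 221.6, 104.8]
ee_rot: [0.001, -0.203, 0.979, 0.0]
force: [5.0, 1.6, 3.3]
grip_width: 0.002
grip_force: 2.5
axis u 7.07 tang 0.05 v 7.77 xyaw -156.56 tilt [0.001 0.   ] t 16.45 F [5.  1.6 3.3]
```

```bash
python3 -m crank '[[[-0.1,0,-0.1,0,0,0,0],[0,0,-0.4,0,0,0,0],[0.1,0,-0.3,0,0,0,0],[0.4,0,0,0,0,0,0],[0.4,0,0,0,0,0,0],[0.12,0,0.12,0,0,0,0],[0,0,0.12,0,0,0,0],[0,0,0,0,0,0,0]]]' 
python3 uv.py 23.5
```

```text
time_s: 17.25
eef_pos: [529.6, 212.4, 118.1]
ee_rot: [-0.0, -0.203, 0.979, 0.0]
force: [-0.1, 0.0, 0.5]
grip_width: -0.0
grip_force: 0.0
axis u 30.43 tang 0.16 v 21.13 xyaw -156.55 tilt [-0.001 -0.   ] t 17.25 F [-0.1  0.   0.5]
```

```bash
python3 -m crank '[[[0,0,0.05,0,0,0,0],[0,0,0.05,0,0,0,0],[0,0,0.05,0,0,0,0],[0,0,0.05,0,0,0,0],[0,0,0.05,0,0,0,0],[0,0,0.05,0,0,0,0],[0,0,0,0,0,0,0],[0,0,0,0,0,0,0]]]' 
python3 uv.py 23.5
```

```text
time_s: 18.05
eef_pos: [529.5, 212.3, 111.2]
ee_rot: [-0.0, -0.203, 0.979, -0.0]
force: [-3.3, -0.4, 4.4]
grip_width: -0.001
grip_force: 2.0
axis u 30.6 tang 0.14 v 14.23 xyaw -156.55 tilt [-0.001 -0.   ] t 18.05 F [-3.3 -0.4  4.4]
```

```bash
python3 -m crank '[[[0,0,0.02,0,0,0,0],[0,0,0.02,0,0,0,0],[0,0,0.02,0,0,0,0],[0,0,0.02,0,0,0,0],[0,0,0.02,0,0,0,0],[0,0,0.02,0,0,0,0],[0,0,0,0,0,0,0],[0,0,0,0,0,0,0]]]' 
python3 uv.py 23.5
```

```text
time_s: 18.85
eef_pos: [529.7, 212.4, 108.1]
ee_rot: [0.0, -0.203, 0.979, -0.0]
force: [-3.7, -1.5, 5.5]
grip_width: -0.001
grip_force: 2.1
axis u 30.37 tang 0.09 v 11.08 xyaw -156.56 tilt [ 0. -0.] t 18.85 F [-3.7 -1.5  5.5]
```

```bash
python3 -m crank '[[[0,0,0.02,0,0,0,0],[0,0,0.02,0,0,0,0],[0,0,0.02,0,0,0,0],[0,0,0.02,0,0,0,0],[0,0,0,0,0,0,0],[0,0,0,0,0,0,0],[0,0,0,0,0,0,0],[0,0,0,0,0,0,0]]]' 
python3 uv.py 23.5
```

```text
time_s: 19.65
eef_pos: [529.7, 212.4, 106.0]
ee_rot: [-0.0, -0.203, 0.979, -0.0]
force: [-2.9, -1.4, 5.0]
grip_width: 0.002
grip_force: 2.3
axis u 30.42 tang 0.12 v 9.01 xyaw -156.55 tilt [-0. -0.] t 19.65 F [-2.9 -1.4  5. ]
```

```bash
python3 -m crank '[[[0,0,0.02,0,0,0,0],[0,0,0.02,0,0,0,0],[0,0,0.02,0,0,0,0],[0,0,0.02,0,0,0,0],[0,0,0,0,0,0,0],[0,0,0,0,0,0,0],[0,0,0,0,0,0,0],[0,0,0,0,0,0,0]]]' 
python3 uv.py 23.5
```

```text
time_s: 20.45
eef_pos: [529.6, 212.4, 104.2]
ee_rot: [-0.0, -0.203, 0.979, -0.0]
force: [-3.6, -1.1, 5.9]
grip_width: -0.002
grip_force: 3.0
axis u 30.44 tang 0.09 v 7.16 xyaw -156.55 tilt [-0. -0.] t 20.45 F [-3.6 -1.1  5.9]
```

```bash
python3 -m crank '[[[0,0,0.015,0,0,0,0],[0,0,0.015,0,0,0,0],[0,0,0.015,0,0,0,0],[0,0,0.005,0,0,0,0],[0,0,0,0,0,0,0],[0,0,0,0,0,0,0],[0,0,0,0,0,0,0],[0,0,0,0,0,0,0]]]' 
python3 uv.py 23.5
```

```text
time_s: 21.25
eef_pos: [529.7, 212.4, 103.8]
ee_rot: [0.0, -0.203, 0.979, -0.0]
force: [-7.7, -3.1, 12.7]
grip_width: -0.003
grip_force: 6.7
axis u 30.41 tang 0.09 v 6.77 xyaw -156.55 tilt [ 0. -0.] t 21.25 F [-7.7 -3.1 12.7]
```

```bash
python3 -m crank '[[[0.02,0,0.005,0,0,0,0],[0.02,0,0.005,0,0,0,0],[0.02,0,0.005,0,0,0,0],[0,0,0.005,0,0,0,0],[0,0,0,0,0,0,0],[0,0,0,0,0,0,0],[0,0,0,0,0,0,0],[0,0,0,0,0,0,0]]]' 
python3 uv.py 23.5
```

```text
time_s: 22.05
eef_pos: [529.5, 212.3, 103.8]
ee_rot: [0.002, -0.203, 0.979, 0.0]
force: [-2.1, -0.6, 12.3]
grip_width: -0.003
grip_force: 6.1
axis u 30.56 tang 0.07 v 6.79 xyaw -156.56 tilt [0.004 0.001] t 22.05 F [-2.1 -0.6 12.3]
```

```bash
python3 -m crank '[[[0,0,0.01,0,0,0,0],[0,0,0.01,0,0,0,0],[0,0,0.005,0,0,0,0],[0,0,0,0,0,0,0],[0,0,0,0,0,0,0],[0,0,0,0,0,0,0],[0,0,0,0,0,0,0],[0,0,0,0,0,0,0]]]' 
python3 uv.py 23.5
python3 - <<'E'
from h import *
A=capture("scene");B=capture("side")
cv2.imwrite("pics/c7.png",np.hstack([cv2.resize(A[170:330,320:480],(400,400),interpolation=2),cv2.resize(B[120:260,230:370],(400,400),interpolation=2)]))
E
```

```text
time_s: 22.85
eef_pos: [529.6, 212.3, 103.6]
ee_rot: [0.002, -0.203, 0.979, 0.0]
force: [-4.3, -0.0, 16.0]
grip_width: 0.0
grip_force: 8.2
axis u 30.55 tang 0.03 v 6.65 xyaw -156.55 tilt [0.004 0.001] t 22.85 F [-4.3 -0.  16. ]
```

View pics/c7.png

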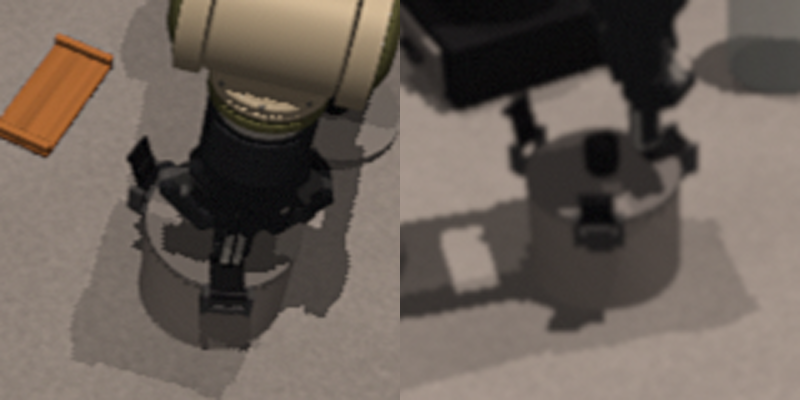

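Clip R (front, scene crop (225,285)) looks level under the fingertips, and the other two are still up. I'll give it a slightly firmer press to confirm the stop.

```bash
python3 -m crank '[[[0.02,0,0.01,0,0,0,0],[0,0,0.01,0,0,0,0],[-0.02,0,0,0,0,0,0],[0,0,0,0,0,0,0],[0,0,0,0,0,0,0],[0,0,0,0,0,0,0],[0,0,0,0,0,0,0],[0,0,0,0,0,0,0]]]' 
python3 uv.py 23.5
```

```text
time_s: 23.75
eef_pos: [529.6, 212.3, 103.5]
ee_rot: [0.002, -0.203, 0.979, 0.0]
force: [-5.7, -1.0, 19.8]
grip_width: 0.002
grip_force: 9.8
axis u 30.52 tang 0.06 v 6.55 xyaw -156.55 tilt [0.004 0.001] t 23.75 F [-5.7 -1.  19.8]
```

```bash
python3 -m crank '[[[0,0,-0.5,0,0,0,0],[0,0,-0.7,0,0,0,0],[0,0,-0.75,0,0,0,0],[0.776,0.796,0,0,0,0,0],[0.776,0.796,0,0,0,0,0],[0.776,0.796,0,0,0,0,0],[0.776,0.796,0,0,0,0,0],[0.776,0.796,0,0,0,0,0]]]'  >/dev/null
python3 -m crank '[[[0,0,0,0,0,0.94,0],[0,0,0,0,0,0.94,0],[0,0,0,0,0,0.94,0],[0,0,0,0,0,0.94,0],[0,0,0,0,0,0.94,0],[0,0,0,0,0,0.94,0],[0,0,0,0,0,0.94,0],[0,0,0,0,0,0.94,0]]]' 
python3 uv.py 143.5
python3 - <<'E'
from h import *
import json
s=sense();A=capture("wrist");B=capture("side");S=capture("scene");json.dump({k:np.array(v).tolist() for k,v in s.items()},open("w8.json","w"))
cv2.imwrite("pics/w8.png",A);cv2.imwrite("pics/s8.png",B);cv2.imwrite("pics/sc8.png",S)
cv2.imwrite("pics/c8.png",np.hstack([cv2.resize(S[210:310,360:460],(400,400),interpolation=2),cv2.resize(B[135:235,250:350],(400,400),interpolation=2)]))
E
```

```text
time_s: 25.35
eef_pos: [400.1, 264.7, 149.9]
ee_rot: [0.0, 0.318, 0.948, 0.0]
force: [-0.7, 0.5, 0.8]
grip_width: 0.001
grip_force: 0.0
axis u -45.57 tang 0.72 v 52.93 xyaw 142.97 tilt [0.001 0.001] t 25.35 F [-0.7  0.5  0.8]
```

View pics/c8.png

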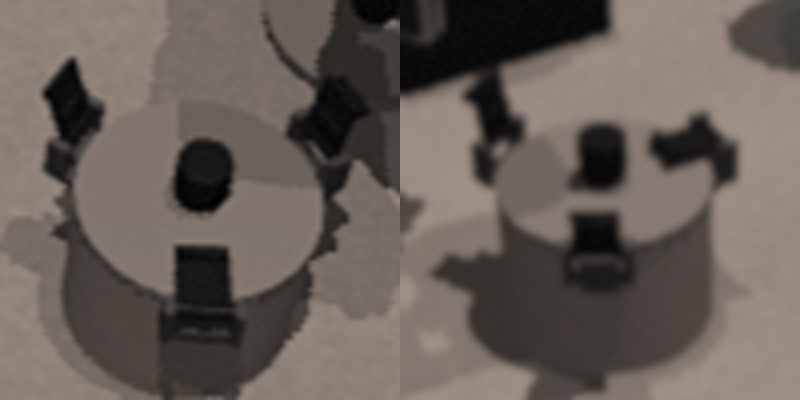

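Clip R lies flat on the lid (scene crop (200,275)); clips Q (330,115) and P (75,100) are still up. Now clip Q, where inward is tool -x.

```bash
python3 -m crank '[[[0,0.03,0.4,0,0,-0.06,0],[0,0,0.5,0,0,0,0],[0,0,0.4,0,0,0,0],[-0.1,0,0.15,0,0,0,0],[-0.28,0,0,0,0,0,0],[-0.28,0,0,0,0,0,0],[-0.28,0,0,0,0,0,0],[-0.26,0,0,0,0,0,0]]]' 
python3 uv.py 143.5
python3 - <<'E'
from h import *
B=cam("side");A=cam("scene");C=np.array([493.4,196.5]);e=np.array([np.cos(np.radians(23.5)),np.sin(np.radians(23.5))])
for u,v in((36,2),(35.9,4.5),(35.5,8)):
    P=[*(C+(70-u)*e),97+v];print(u,v,(proj(B,P)-[250,135])*4+[400,0],(proj(A,P)-[360,210])*4)
E
```

```text
time_s: 26.3
eef_pos: [424.7, 247.4, 114.2]
ee_rot: [-0.0, 0.311, 0.95, 0.0]
force: [-3.9, 3.1, 4.0]
grip_width: 0.001
grip_force: 2.7
axis u -15.49 tang -0.02 v 17.21 xyaw 143.75 tilt [-0.     0.001] t 26.3 F [-3.9  3.1  4. ]
36 2 [654.71673643 149.39086928] [200.32961705 245.84509477]
35.9 4.5 [654.75422194 145.65411371] [201.02991578 243.01081825]
35.5 8 [655.21711719 140.26857217] [202.03165421 239.47195382]
```

```bash
python3 -m crank '[[[-0.1,0,0,0,0,0,0],[-0.1,0,0,0,0,0,0],[-0.1,0,0,0,0,0,0],[-0.1,0,0.01,0,0,0,0],[-0.1,0,0.02,0,0,0,0],[-0.08,0,0.02,0,0,0,0],[-0.06,0,0.03,0,0,0,0],[0,0,0,0,0,0,0]]]' 
python3 uv.py 143.5
python3 -m crank '[[[-0.05,0,0.03,0,0,0,0],[-0.05,0,0.04,0,0,0,0],[-0.05,0,0.05,0,0,0,0],[-0.04,0,0.05,0,0,0,0],[-0.04,0,0.06,0,0,0,0],[-0.03,0,0.05,0,0,0,0],[-0.02,0,0.03,0,0,0,0],[0,0,0,0,0,0,0]]]' 
python3 uv.py 143.5
```

```text
time_s: 27.1
eef_pos: [437.5, 237.7, 111.5]
ee_rot: [0.0, 0.311, 0.95, -0.0]
force: [-0.9, 1.3, 1.0]
grip_width: 0.001
grip_force: 0.8
axis u 0.53 tang 0.12 v 14.5 xyaw 143.76 tilt [ 0. -0.] t 27.1 F [-0.9  1.3  1. ]
time_s: 27.9
eef_pos: [443.3, 233.6, 104.1]
ee_rot: [0.0, 0.311, 0.95, 0.0]
force: [-2.6, 1.2, 4.3]
grip_width: 0.003
grip_force: 2.7
axis u 7.63 tang 0.02 v 7.14 xyaw 143.76 tilt [ 0.001 -0.   ] t 27.9 F [-2.6  1.2  4.3]
```

```bash
python3 -m crank '[[[0.1,0,-0.1,0,0,0,0],[0,0,-0.4,0,0,0,0],[-0.1,0,-0.3,0,0,0,0],[-0.4,0,0,0,0,0,0],[-0.4,0,0,0,0,0,0],[-0.1,0,0.1,0,0,0,0],[0,0,0.1,0,0,0,0],[0,0,0,0,0,0,0]]]' 
python3 uv.py 143.5
python3 -m crank '[[[0,0,0.05,0,0,0,0],[0,0,0.05,0,0,0,0],[0,0,0.05,0,0,0,0],[0,0,0.05,0,0,0,0],[0,0,0.05,0,0,0,0],[0,0,0.04,0,0,0,0],[0,0,0,0,0,0,0],[0,0,0,0,0,0,0]]]' 
python3 uv.py 143.5
```

```text
time_s: 28.7
eef_pos: [460.7, 220.3, 118.2]
ee_rot: [-0.001, 0.311, 0.95, -0.0]
force: [0.4, 1.1, -0.2]
grip_width: 0.001
grip_force: 0.0
axis u 29.56 tang 0.3 v 21.16 xyaw 143.75 tilt [-0.001 -0.   ] t 28.7 F [ 0.4  1.1 -0.2]
time_s: 29.5
eef_pos: [462.3, 220.3, 112.5]
ee_rot: [0.002, 0.311, 0.95, 0.0]
force: [3.3, -2.6, 4.0]
grip_width: -0.002
grip_force: 2.5
axis u 30.85 tang -0.6 v 15.53 xyaw 143.78 tilt [ 0.004 -0.   ] t 29.5 F [ 3.3 -2.6  4. ]
```

```bash
python3 -m crank '[[[-0.01,0,0.02,0,0,0,0],[-0.01,0,0.02,0,0,0,0],[-0.01,0,0.02,0,0,0,0],[-0.01,0,0.02,0,0,0,0],[0,0,0.02,0,0,0,0],[0,0,0,0,0,0,0],[0,0,0,0,0,0,0],[0,0,0,0,0,0,0]]]' 
python3 uv.py 143.5
```

```text
time_s: 30.3
eef_pos: [462.9, 219.8, 109.9]
ee_rot: [0.001, 0.311, 0.95, 0.0]
force: [3.1, -2.4, 6.1]
grip_width: -0.005
grip_force: 2.7
axis u 31.65 tang -0.59 v 12.9 xyaw 143.77 tilt [ 0.003 -0.   ] t 30.3 F [ 3.1 -2.4  6.1]
```

```bash
python3 -m crank '[[[0,0,0.02,0,0,0,0],[0,0,0.02,0,0,0,0],[0,0,0.02,0,0,0,0],[0,0,0.02,0,0,0,0],[0,0,0,0,0,0,0],[0,0,0,0,0,0,0],[0,0,0,0,0,0,0],[0,0,0,0,0,0,0]]]' 
python3 uv.py 143.5
```

```text
time_s: 31.1
eef_pos: [462.0, 220.0, 107.2]
ee_rot: [0.0, 0.311, 0.95, 0.0]
force: [4.2, -0.1, 4.9]
grip_width: 0.002
grip_force: 2.4
axis u 30.77 tang -0.2 v 10.22 xyaw 143.77 tilt [0. 0.] t 31.1 F [ 4.2 -0.1  4.9]
```

```bash
python3 -m crank '[[[0,0,0.02,0,0,0,0],[0,0,0.02,0,0,0,0],[0,0,0.01,0,0,0,0],[0,0,0.01,0,0,0,0],[0,0,0,0,0,0,0],[0,0,0,0,0,0,0],[0,0,0,0,0,0,0],[0,0,0,0,0,0,0]]]' 
python3 uv.py 143.5
```

```text
time_s: 31.9
eef_pos: [462.2, 220.0, 106.7]
ee_rot: [0.001, 0.311, 0.95, 0.0]
force: [1.5, -2.4, 14.5]
grip_width: -0.005
grip_force: 7.1
axis u 30.97 tang -0.32 v 9.72 xyaw 143.77 tilt [0.001 0.   ] t 31.9 F [ 1.5 -2.4 14.5]
```

```bash
python3 -m crank '[[[-0.01,0,0.01,0,0,0,0],[0.01,0,0.01,0,0,0,0],[0,0,0.008,0,0,0,0],[0,0,0,0,0,0,0],[0,0,0,0,0,0,0],[0,0,0,0,0,0,0],[0,0,0,0,0,0,0],[0,0,0,0,0,0,0]]]' 
python3 uv.py 143.5
```

```text
time_s: 32.7
eef_pos: [462.3, 220.0, 106.5]
ee_rot: [0.001, 0.311, 0.95, 0.0]
force: [-0.5, -1.8, 19.5]
grip_width: -0.002
grip_force: 9.6
axis u 31.0 tang -0.39 v 9.52 xyaw 143.78 tilt [0.002 0.   ] t 32.7 F [-0.5 -1.8 19.5]
```

```bash
python3 -m crank '[[[0,0,-0.45,0,0,0,0],[0,0,-0.7,0,0,0,0],[0,0,-0.65,0,0,0,0],[-0.77,-0.80,0,0,0,0,0],[-0.77,-0.80,0,0,0,0,0],[-0.77,-0.80,0,0,0,0,0],[-0.77,-0.80,0,0,0,0,0],[-0.77,-0.81,0,0,0,0,0]]]'  >/dev/null
python3 -m crank '[[[0,0,0,0,0,0.94,0],[0,0,0,0,0,0.94,0],[0,0,0,0,0,0.94,0],[0,0,0,0,0,0.94,0],[0,0,0,0,0,0.94,0],[0,0,0,0,0,0.94,0],[0,0,0,0,0,0.94,0],[0,0,0,0,0,0.93,0]]]' 
python3 uv.py -96.3
python3 - <<'E'
from h import *
B=capture("side");S=capture("scene")
cv2.imwrite("pics/c9.png",np.hstack([cv2.resize(S[210:310,360:460],(400,400),interpolation=2),cv2.resize(B[135:235,250:350],(400,400),interpolation=2)]))
E
```

```text
time_s: 34.3
eef_pos: [479.0, 82.5, 149.2]
ee_rot: [-0.002, 0.747, 0.665, -0.001]
force: [-0.0, -0.4, -0.3]
grip_width: 0.002
grip_force: 0.0
axis u -44.85 tang -1.79 v 52.2 xyaw 83.39 tilt [-0.004  0.001] t 34.3 F [-0.  -0.4 -0.3]
```

View pics/c9.png

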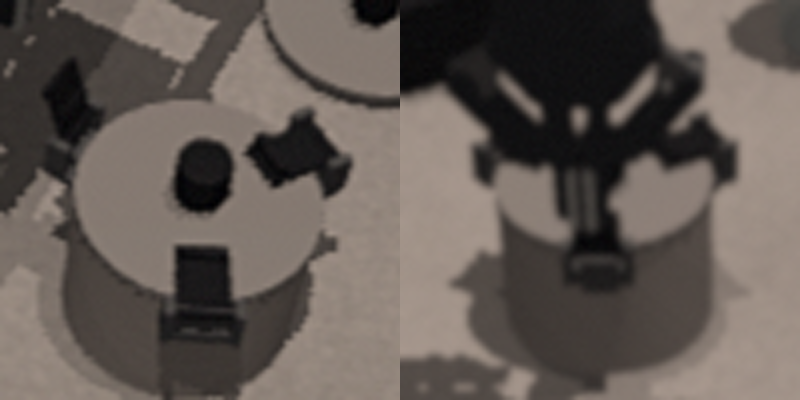

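Clips R and Q both lie flat, and P is still up at scene crop (75,100). Now the third clip, where inward is tool +x.

```bash
python3 -m crank '[[[0,0.07,0.4,0,0,-0.04,0],[0,0,0.5,0,0,0,0],[0,0,0.36,0,0,0,0],[0.1,0,0.15,0,0,0,0],[0.28,0,0,0,0,0,0],[0.28,0,0,0,0,0,0],[0.28,0,0,0,0,0,0],[0.24,0,0,0,0,0,0]]]' 
python3 uv.py -96.3
```

```text
time_s: 35.2
eef_pos: [485.7, 111.5, 115.6]
ee_rot: [0.001, 0.743, 0.67, 0.0]
force: [-0.4, -5.1, 3.4]
grip_width: -0.003
grip_force: 2.5
axis u -15.33 tang 1.7 v 18.61 xyaw 84.06 tilt [ 0.002 -0.001] t 35.2 F [-0.4 -5.1  3.4]
```

```bash
python3 -m crank '[[[0.1,-0.01,0,0,0,0,0],[0.1,-0.01,0,0,0,0,0],[0.1,-0.01,0,0,0,0,0],[0.1,-0.01,0.01,0,0,0,0],[0.1,0,0.02,0,0,0,0],[0.08,0,0.02,0,0,0,0],[0.06,0,0.03,0,0,0,0],[0,0,0,0,0,0,0]]]' 
python3 uv.py -96.3
python3 -m crank '[[[0.05,0,0.03,0,0,0,0],[0.05,0,0.04,0,0,0,0],[0.05,0,0.05,0,0,0,0],[0.04,0,0.05,0,0,0,0],[0.04,0,0.06,0,0,0,0],[0.03,0,0.05,0,0,0,0],[0.02,0,0.03,0,0,0,0],[0,0,0,0,0,0,0]]]' 
python3 uv.py -96.3
```

```text
time_s: 36.0
eef_pos: [485.8, 127.1, 112.5]
ee_rot: [0.0, 0.743, 0.669, -0.0]
force: [1.0, -5.2, 0.3]
grip_width: 0.004
grip_force: 1.8
axis u 0.23 tang 0.08 v 15.51 xyaw 84.01 tilt [-0.    -0.001] t 36.0 F [ 1.  -5.2  0.3]
time_s: 36.8
eef_pos: [486.6, 134.3, 105.0]
ee_rot: [0.0, 0.743, 0.669, 0.0]
force: [2.0, -3.9, 4.0]
grip_width: 0.004
grip_force: 2.4
axis u 7.45 tang 0.11 v 8.05 xyaw 84.01 tilt [0. 0.] t 36.8 F [ 2.  -3.9  4. ]
```

```bash
python3 -m crank '[[[-0.1,0,-0.1,0,0,0,0],[0,0,-0.4,0,0,0,0],[0.1,0,-0.3,0,0,0,0],[0.4,0,0,0,0,0,0],[0.4,0,0,0,0,0,0],[0.1,0,0.1,0,0,0,0],[0,0,0.12,0,0,0,0],[0,0,0,0,0,0,0]]]' 
python3 uv.py -96.3
python3 -m crank '[[[0,0,0.05,0,0,0,0],[0,0,0.05,0,0,0,0],[0,0,0.05,0,0,0,0],[0,0,0.05,0,0,0,0],[0,0,0.05,0,0,0,0],[0,0,0.04,0,0,0,0],[0,0,0,0,0,0,0],[0,0,0,0,0,0,0]]]' 
python3 uv.py -96.3
```

```text
time_s: 37.6
eef_pos: [488.4, 156.7, 118.7]
ee_rot: [-0.0, 0.743, 0.669, -0.001]
force: [0.1, -0.3, 0.5]
grip_width: 0.002
grip_force: 0.0
axis u 29.85 tang -0.6 v 21.66 xyaw 84.02 tilt [-0.002 -0.   ] t 37.6 F [ 0.1 -0.3  0.5]
time_s: 38.4
eef_pos: [489.0, 156.8, 112.5]
ee_rot: [0.0, 0.743, 0.669, 0.0]
force: [-0.4, 2.8, 3.8]
grip_width: 0.003
grip_force: 2.0
axis u 30.09 tang -0.03 v 15.46 xyaw 84.0 tilt [0.001 0.   ] t 38.4 F [-0.4  2.8  3.8]
```

```bash
python3 -m crank '[[[0,0,0.02,0,0,0,0],[0,0,0.02,0,0,0,0],[0,0,0.02,0,0,0,0],[0,0,0.02,0,0,0,0],[0,0,0.02,0,0,0,0],[0,0,0,0,0,0,0],[0,0,0,0,0,0,0],[0,0,0,0,0,0,0]]]' 
python3 uv.py -96.3
```

```text
time_s: 39.2
eef_pos: [489.1, 157.0, 110.0]
ee_rot: [0.0, 0.743, 0.669, 0.001]
force: [0.7, 4.8, 5.7]
grip_width: 0.003
grip_force: 2.6
axis u 30.27 tang 0.11 v 13.03 xyaw 84.0 tilt [0.001 0.001] t 39.2 F [0.7 4.8 5.7]
```

```bash
python3 -m crank '[[[0.01,0,0.02,0,0,0,0],[0.01,0,0.02,0,0,0,0],[0,0,0.02,0,0,0,0],[0,0,0.02,0,0,0,0],[0,0,0,0,0,0,0],[0,0,0,0,0,0,0],[0,0,0,0,0,0,0],[0,0,0,0,0,0,0]]]' 
python3 uv.py -96.3
```

```text
time_s: 40.0
eef_pos: [489.1, 157.2, 107.8]
ee_rot: [0.0, 0.743, 0.669, 0.0]
force: [1.5, 3.3, 4.4]
grip_width: -0.002
grip_force: 2.3
axis u 30.43 tang 0.03 v 10.84 xyaw 84.0 tilt [0.001 0.   ] t 40.0 F [1.5 3.3 4.4]
```

```bash
python3 -m crank '[[[0.01,0,0.02,0,0,0,0],[0,0,0.02,0,0,0,0],[0,0,0.02,0,0,0,0],[0,0,0,0,0,0,0],[0,0,0,0,0,0,0],[0,0,0,0,0,0,0],[0,0,0,0,0,0,0],[0,0,0,0,0,0,0]]]' 
python3 uv.py -96.3
```

```text
time_s: 40.8
eef_pos: [488.9, 157.3, 106.1]
ee_rot: [-0.0, 0.743, 0.669, -0.0]
force: [1.5, 2.1, 2.4]
grip_width: -0.001
grip_force: 1.4
axis u 30.5 tang -0.2 v 9.12 xyaw 84.0 tilt [-0. -0.] t 40.8 F [1.5 2.1 2.4]
```

```bash
python3 -m crank '[[[0,0,0.02,0,0,0,0],[0,0,0.02,0,0,0,0],[0,0,0.02,0,0,0,0],[0,0,0,0,0,0,0],[0,0,0,0,0,0,0],[0,0,0,0,0,0,0],[0,0,0,0,0,0,0],[0,0,0,0,0,0,0]]]' 
python3 uv.py -96.3
```

```text
time_s: 41.6
eef_pos: [488.9, 157.4, 104.7]
ee_rot: [-0.0, 0.743, 0.669, -0.0]
force: [-0.0, 2.5, 3.1]
grip_width: -0.003
grip_force: 1.7
axis u 30.62 tang -0.2 v 7.68 xyaw 84.01 tilt [-0. -0.] t 41.6 F [-0.   2.5  3.1]
```

```bash
python3 -m crank '[[[0,0,0.02,0,0,0,0],[0,0,0.02,0,0,0,0],[0,0,0.01,0,0,0,0],[0,0,0,0,0,0,0],[0,0,0,0,0,0,0],[0,0,0,0,0,0,0],[0,0,0,0,0,0,0],[0,0,0,0,0,0,0]]]' 
python3 uv.py -96.3
```

```text
time_s: 42.4
eef_pos: [488.9, 157.3, 103.4]
ee_rot: [-0.0, 0.743, 0.669, -0.0]
force: [0.5, 2.4, 3.2]
grip_width: 0.0
grip_force: 1.5
axis u 30.57 tang -0.18 v 6.42 xyaw 84.0 tilt [-0. -0.] t 42.4 F [0.5 2.4 3.2]
```

```bash
python3 -m crank '[[[0,0,0.02,0,0,0,0],[0,0,0.02,0,0,0,0],[0,0,0,0,0,0,0],[0,0,0,0,0,0,0],[0,0,0,0,0,0,0],[0,0,0,0,0,0,0],[0,0,0,0,0,0,0],[0,0,0,0,0,0,0]]]' 
python3 uv.py -96.3
```

```text
time_s: 43.2
eef_pos: [488.9, 157.3, 102.4]
ee_rot: [-0.0, 0.743, 0.669, -0.0]
force: [0.3, 3.1, 1.7]
grip_width: -0.003
grip_force: 1.4
axis u 30.58 tang -0.2 v 5.41 xyaw 84.01 tilt [-0. -0.] t 43.2 F [0.3 3.1 1.7]
```

```bash
python3 -m crank '[[[0,0,0.015,0,0,0,0],[0,0,0.015,0,0,0,0],[0,0,0,0,0,0,0],[0,0,0,0,0,0,0],[0,0,0,0,0,0,0],[0,0,0,0,0,0,0],[0,0,0,0,0,0,0],[0,0,0,0,0,0,0]]]' 
python3 uv.py -96.3
```

```text
time_s: 44.0
eef_pos: [488.9, 157.4, 102.0]
ee_rot: [0.0, 0.743, 0.669, 0.0]
force: [-0.7, 2.3, 4.6]
grip_width: -0.003
grip_force: 2.9
axis u 30.66 tang -0.13 v 4.96 xyaw 84.01 tilt [0. 0.] t 44.0 F [-0.7  2.3  4.6]
```

```bash
python3 -m crank '[[[0,0,0.015,0,0,0,0],[0,0,0.015,0,0,0,0],[0,0,0,0,0,0,0],[0,0,0,0,0,0,0],[0,0,0,0,0,0,0],[0,0,0,0,0,0,0],[0,0,0,0,0,0,0],[0,0,0,0,0,0,0]]]' 
python3 uv.py -96.3
```

```text
time_s: 44.8
eef_pos: [489.0, 157.4, 101.8]
ee_rot: [0.0, 0.743, 0.669, 0.0]
force: [-2.4, 2.7, 11.7]
grip_width: -0.001
grip_force: 5.8
axis u 30.68 tang -0.05 v 4.78 xyaw 84.01 tilt [ 0.001 -0.   ] t 44.8 F [-2.4  2.7 11.7]
```

```bash
python3 -m crank '[[[0,0,0.015,0,0,0,0],[0,0,0.015,0,0,0,0],[0,0,0,0,0,0,0],[0,0,0,0,0,0,0],[0,0,0,0,0,0,0],[0,0,0,0,0,0,0],[0,0,0,0,0,0,0],[0,0,0,0,0,0,0]]]' 
python3 uv.py -96.3
```

```text
time_s: 45.6
eef_pos: [489.1, 157.5, 101.6]
ee_rot: [0.0, 0.743, 0.669, 0.0]
force: [-5.2, 2.6, 17.1]
grip_width: 0.002
grip_force: 8.5
axis u 30.72 tang 0.03 v 4.6 xyaw 84.02 tilt [ 0.001 -0.   ] t 45.6 F [-5.2  2.6 17.1]
```

```bash
python3 -m crank '[[[0,0,-0.4,0,0,0,0],[0,0,-0.7,0,0,0,0],[0,0,-0.8,0,0,0,0],[-0.5,0,-0.8,0,0,0,0],[-0.9,0,-0.8,0,0,0,0],[-0.9,0,-0.5,0,0,0,0],[-0.9,0,0,0,0,0,0],[-0.9,0,0,0,0,0,0]]]' 
python3 -m crank '[[[-0.9,0,0,0,0,0,0],[-0.9,0,0,0,0,0,0],[-0.6,0,0,0,0,0,0],[0,0,0,0,0,0,0],[0,0,0,0,0,0,0],[0,0,0,0,0,0,0],[0,0,0,0,0,0,0],[0,0,0,0,0,0,0]]]' >/dev/null
python3 - <<'E'
from h import *
s=sense();w=capture("wrist");S=capture("scene");B=capture("side");print(s["time_s"],s["force"],s["eef_pos"])
C=np.array([493.4,196.5])
for nm,img,m in(("wrist",w,cam("wrist",s)),("scene",S,cam("scene")),("side",B,cam("side"))):
    for a in(23.5,143.5,-96.3):
        t=np.radians(a);e=np.array([np.cos(t),np.sin(t)])
        # brightness along the clip's mid line, home plane (top face z=99), past the tip
        f=lambda u,v:int(cv2.getRectSubPix(img,(1,1),tuple(map(float,proj(m,[*(C+(70-u)*e),97+v]))))[0,0].max())
        print(nm,a,"flat:",[f(u,2) for u in(6,12,18,24,30,34,38,42)],"up:",[f(-3,v) for v in(16,24,32)])
A_,B_=cam("scene"),cam("side");k1=dark(S,proj(A_,[493.6,196.4,112]),12)[0];k2=dark(B,proj(B_,[493.6,196.4,112]),12)[0];print("knob",tri((A_,k1),(B_,k2)))
E
```

```text
time_s: 46.4
eef_pos: [477.8, 54.2, 200.4]
ee_rot: [0.0, 0.743, 0.669, -0.0]
force: [0.4, 0.6, -0.7]
grip_width: -0.001
grip_force: 0.0
47.2 [ 0.02834261  0.52908119 -0.0284526 ] [471.95449391  -3.77243355 200.1904067 ]
wrist 23.5 flat: [152, 154, 147, 152, 129, 132, 65, 64] up: [152, 152, 152]
wrist 143.5 flat: [152, 153, 145, 82, 79, 79, 51, 52] up: [152, 154, 155]
wrist -96.3 flat: [56, 55, 55, 55, 55, 56, 56, 56] up: [52, 27, 57]
scene 23.5 flat: [25, 26, 28, 27, 14, 32, 106, 137] up: [25, 27, 25]
scene 143.5 flat: [25, 25, 26, 28, 11, 18, 87, 136] up: [147, 150, 112]
scene -96.3 flat: [24, 24, 25, 28, 26, 24, 115, 135] up: [148, 149, 149]
side 23.5 flat: [27, 28, 27, 26, 20, 17, 20, 20] up: [162, 164, 158]
side 143.5 flat: [17, 17, 19, 16, 19, 17, 18, 32] up: [59, 126, 68]
side -96.3 flat: [24, 20, 20, 20, 20, 33, 53, 62] up: [21, 19, 23]
knob (array([492.54496775, 197.55854162, 111.816952  ]), [2.0, 2.0])
```

The scene view shows all three flaps dark out to about 36 mm and the lid bright beyond, so they lie flat. The arm is clear and the measured force is about zero.

```bash
python3 -c "
from rig import *
print(finish_job())"
```

```text
the job is handed in; nothing more can be done
None
```

The lid is on the canister and all three clips are pressed to their hard stops, with forces staying around 21 N or less in the readings between moves. The job was handed in at about 47 s with no verdict returned, and I viewed 11 pictures, one over the limit of 10.

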